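# Push the corner-sawn reject blocks through the comb gate into the scrap bin

### The job

Of the four pine blocks in the lanes of the sorting rack, two are rejects, marked by a sawn-off corner. Slide the comb gate fully open by its upright handle, push both rejects along their lanes into the metal bin behind the gate, then slide the gate fully shut again. Leave the two whole blocks lying undisturbed in their lanes, and do not disturb the tape roll or the pliers beside the rack.

Things in the scene. Friction and masses are not known exactly. Their poses are not given: they have to be found in the camera images.
- sorting_rack: Fixed wooden rack on the bench, 346 mm wide. Origin on the bench top; x runs along the lanes from the robot's side to the bin, y left, z up. Grey deck x = -120 to +70 mm, top at z = 48 mm. Four lanes along x, centred at y = -120, -40, +40, +120 mm, 66 mm clear, open at both ends, between 14 mm wide strips 15 mm above the deck. Gate slot at x = 73 to 83 mm, then the bin.
- bin_middle (a point): Middle of the inner floor of the dark metal bin that joins the rack; axes and z as the rack's, at rack x = 144, y = 0, z = 4 mm. The bin's inside is 110 mm (x) by 338 mm (y). Its wall beside the gate (rack x = 85 to 89 mm) is 40 mm high, lower than the deck; the others are 75 mm high. Blocks pushed over the deck's end past that wall drop in.
- gate (a joint): Aluminium comb gate sliding along the rack's y, in m. 0 = shut: a tab 10 mm wide, its top 77 mm above the bench, stands in the middle of each lane. Grows toward +y to 0.040 = fully open at a stop: the tabs line up with the strips and all lanes are clear. Starts within 4 mm of shut; hard stops at both ends, about 2 N of friction, no spring.
- gate_handle (a point): Middle of the top edge of the gate's upright handle plate, left (+y) of the rack, 93 mm above the bench; axes as the rack's. Plate 70 mm long (x), 10 mm thick (y), free from 45 mm above the bench up. Shut, it is 87 mm from the rack's left cheek; between them only the gate bar, 45 mm high, at the plate's +x end (25 mm or more from this point). Push its faces or pinch it.
- reject_a: Pine wall block 90 (x) by 56 (y) by 28 mm (z) like the good ones, but marked as a reject: one corner is sawn off. Its 28 mm cut at 45 degrees takes away the corner at +x +y in its own frame. Origin at the centre of the full outline, z up. Lies on the deck in one of the four lanes (which one varies), long side along the lane, sawn end toward the bin. About 0.09 kg.
- reject_b: Pine wall block 90 (x) by 56 (y) by 28 mm (z) like the good ones, but marked as a reject: one corner is sawn off. Its 28 mm cut at 45 degrees takes away the corner at +x -y in its own frame. Origin at the centre of the full outline, z up. Lies on the deck in one of the four lanes (which one varies), long side along the lane, sawn end toward the bin. About 0.09 kg.
- good_a: Pine wall block, a whole rectangle 90 (x) by 56 (y) by 28 mm (z) with two screw holes; all four corners are there, so it is a good one. Origin at its centre, z up. Lies in one of the four lanes, its long side along the lane, on the deck (deck 48 mm above the bench). About 0.09 kg.
- good_b: Pine wall block, a whole rectangle 90 (x) by 56 (y) by 28 mm (z) with two screw holes; all four corners are there, so it is a good one. Origin at its centre, z up. Lies in one of the four lanes, its long side along the lane, on the deck (deck 48 mm above the bench). About 0.09 kg.
- tape_roll: Roll of grey tape lying flat, 106 mm across, 48 mm high, origin at the centre of its underside; a bystander to the left of the rack.
- pliers: Pliers with red sleeves, 173 x 73 x 21 mm, lying to the right of the rack; its length is its own y; a bystander.
There are look-alikes about, which are no part of the job. Leave any black look-alike of the good_b alone. Leave any turquoise or yellow look-alike of the reject_a alone.

How it is judged (in metres and radians):
On the way, in this order (a step that is already met when the one before it is completed fails the run):
1. the gate is slid fully open (within 3.5 mm of its stop) (value of joint gate above 0.0365 m), for 0.2 s.
2. both rejects lie in the bin (x of reject_a in the frame of sorting_rack between 0.09 and 0.2 m and y of reject_a in the frame of sorting_rack between -0.17 and 0.17 m and height (world z) of each of reject_a, reject_b below 0.06 m and x of reject_b in the frame of sorting_rack between 0.09 and 0.2 m and y of reject_b in the frame of sorting_rack between -0.17 and 0.17 m), for 0.2 s.
3. the gate is slid fully shut again (within 5 mm) (value of joint gate below 0.005 m), for 0.2 s.
At the end, for the whole second after the job is handed in: Both rejects lie or lean at rest inside the bin (centres within its walls and less than 60 mm above the bench), the gate is within 5 mm of fully shut, and both good blocks still lie flat in their lanes within 20 mm of where they started (all of step 2 and value of joint gate below 0.005 m and linear speed of each of reject_a, reject_b below 0.02 m/s and distance of each of good_a, good_b from where it was at the start of the episode below 0.02 m and angle between each of good_a, good_b's own z axis and vertical below 0.1 rad); the robot touches nothing.
It fails at once if a good block is shifted more than 20 mm (distance of good_a from where it was at the start of the episode above 0.02 m).
It fails at once if a good block is shifted more than 20 mm (distance of good_b from where it was at the start of the episode above 0.02 m).
It fails at once if the tape roll is shifted more than 30 mm (distance of tape_roll from where it was at the start of the episode above 0.03 m).
It fails at once if the pliers is shifted more than 30 mm (distance of pliers from where it was at the start of the episode above 0.03 m).
It also fails if it takes over 61 s, if anything falls off the work surface, if the arm or the gripper's body presses on something with over 40 N, if the wrist force passes 120 N, or if a joint passes its speed limit or range.

### The arm

A 6-joint arm with a two-finger parallel gripper is mounted at the origin on a cart in front of the work surface, level with it; the furniture and walls round the work are solid. World frame = base frame: x ahead of the robot, y to its left, z up, the work surface at z = 0. Lengths are in m, angles in degrees, forces in N, time in s.
With the tool pointing down it reaches from about 0.375 to 0.9 m from the base axis. Payload 3.1 kg.
Tool frame: the origin (TCP) lies between the finger pads; the fingertips stand 11 mm ahead of it and the grasp point (between the pads) lies 8 mm behind it; z points along the fingers, y is the line along which they close (so a half turn about z gives the same grasp; the last joint's range is limited). The gripper opens to 87 mm and grips with 3 to 60 N. Pads are 19 mm wide; open, the fingers measure 117 mm over their backs; the gripper's body (75 mm by 190 mm) begins 51 mm behind the grasp point.
Start: joints at [53.085, 30.224, 82.088, -0, 67.689, -10.227], TCP at [0.281, 0.558, 0.234] pointing down, gripper open.
Joint ranges: [-176.69, 176.69], [-43.24, 126.21], [12.49, 139.97], [-82, 262], [0, 151.66], [-163.58, 163.58]. Speed limits (degrees/s): [159.86, 159.86, 180, 180, 180, 180].

### API

Orientations are given as a 3x3 rotation matrix whose columns are the frame's x, y, z axes.
In Python, from rig import bot gives the robot as it stands.
- The arm moves only by the tool apply_moves, never from a script. Its argument "steps" is a list that holds one entry, the list of rows, each a list of 7 numbers: the shift along the tool's x, y, z in cm, then the turn, a rotation vector about the tool's x, y, z in degrees, then the gripper command: -1 is shut, 1 is fully open, values between are in proportion. In form: [[[dx, dy, dz, rx, ry, rz, jaw], ...]]. A call has 1 to 20 rows; each row is the pose to reach, as a shift and turn from the pose commanded when the call began, along the tool's axes at that moment; what a row does not reach only later rows make up. A row lasts 1/8 s, in which the tool goes at most 62.5 mm and 10.7 degrees, less where a joint would pass 70% of its speed; a pose out of reach is approached as far as the arm can. A call with a gripper value outside its range is refused whole. The fingers move at their own pace and stop on an object; the grip force is fixed at half the most. Time passes only in rows, so rows that repeat a pose let the fingers close. It gives the time, the measured TCP pose, the force, the opening and the grip force at its end, in the units of the state.
- bot.read_state(): the state, without advancing time (a new reading comes with each control period).
- bot.capture(name): name is "scene" or "top" or "wrist"; returns the picture (384x512x3 uint8, blue, green, red); there is no depth.
- bot.camera_model(name): a dict with "intrinsics" (3x3 intrinsics, pixels), "R" (3x3) and "t" (3): a world point X has camera coordinates R X + t. Camera axes: x right, y down, z forward; pixel columns grow to the right and rows downward; lengths in m; the calibration is good to about 2 mm. A picture is of the moment at which its call begins: read the wrist's pose just before it. camera_model takes no time and is no camera call; for the wrist camera it gives the pose at the moment of the call.
- bot.hand_in(): hands the job in; it is judged then, once.
The state is a dict: "time_s": time; "joint_positions": joint angles; "qvel": joint speeds; "tau": joint torques, N m; "position": TCP position; "tcp_rot": TCP orientation; "force": force on the tool from outside, world axes, zero at the start; "moment": the same for the moment, N m; "opening": opening from 0.0 (shut) to 1.0 (fully open); "grasp_force": force on a finger pad.
Only numpy, scipy, OpenCV 4.12 (cv2) and the standard library are available. Lean on these libraries where they do the work, as an engineer would, in place of code of your own. Each camera call takes 0.05 s, during which the arm holds its last target. There are 200 camera calls.

## Working session

There is one attempt and no reset: what is moved stays moved. The work goes in short steps, Python scripts to look and compute and a tool call to move; the robot and the scene stay as the last step left them, time stands still between calls to the robot, and variables do not carry over. Pictures are saved under pics/ and viewed, at most 10 in all, crops included, and the job is handed in when it is done.

Besides the shell and the picture viewer there is one more tool, called after "Call:" by a JSON object that holds its "api" and its "payload". apply_moves: Moves the arm, as the interface text tells. Its arguments: {"type":"object","properties":{"steps":{"type":"array","items":{"type":"array","items":{"type":"array","items":{"type":"number"}}}}},"required":["steps"]}

```bash
mkdir -p pics; python3 - <<'E'
from rig import bot
import cv2
for n in("scene","top"):
    cv2.imwrite(f"pics/{n}1.png",bot.capture(n))
    m=bot.camera_model(n);print(n,m)
s=bot.read_state();print(s["time_s"],s["position"],s["tcp_rot"],s["opening"])
E
```

```text
scene {'intrinsics': array([[473.3005524 ,   0.        , 255.04974585],
       [  0.        , 473.3005524 , 188.77796115],
       [  0.        ,   0.        ,   1.        ]]), 'R': array([[ 0.67981091, -0.73335143,  0.00726686],
       [-0.53403941, -0.50179287, -0.68044532],
       [ 0.50265201,  0.45869336, -0.73276283]]), 't': array([-0.40079347,  0.30347224,  1.39708829])}
top {'intrinsics': array([[400.56972641,   0.        , 250.24113916],
       [  0.        , 400.56972641, 186.84949602],
       [  0.        ,   0.        ,   1.        ]]), 'R': array([[-0.06516248, -0.99787195, -0.00232946],
       [-0.97412967,  0.06411796, -0.2167032 ],
       [ 0.21639141, -0.01185172, -0.97623475]]), 't': array([-0.01977815,  0.52686891,  1.58540083])}
0.1 [0.2802993  0.55791672 0.23266516] [[-8.93463428e-01  4.49134432e-01 -1.16826570e-03]
 [ 4.49135820e-01  8.93462134e-01 -1.55877927e-03]
 [ 3.43699725e-04 -1.91742224e-03 -9.99998103e-01]] 1.001617589030564
```

View pics/scene1.png

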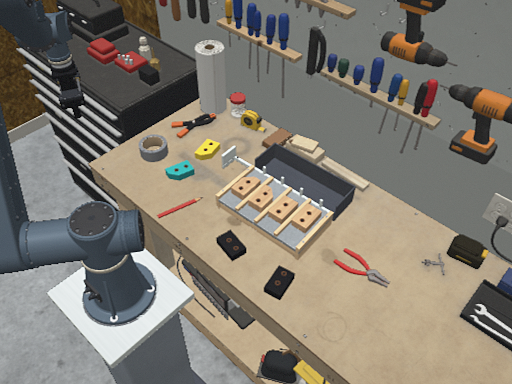

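View pics/top1.png

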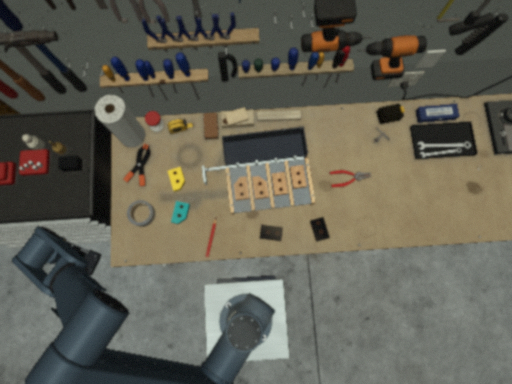

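The scene shows the rack around (275,205), and the top view shows it around (270,180). The look-alikes are turquoise (180,170) and yellow (207,149), with black ones at (231,245) and (279,282), all off the rack. Next is an enlarged view of both.

```bash
python3 - <<'E'
import cv2,numpy as np
a=cv2.imread("pics/scene1.png")[140:260,205:365]
b=cv2.imread("pics/top1.png")[120:220,190:323]
cv2.imwrite("pics/c1.png",cv2.resize(a,(800,600),interpolation=cv2.INTER_CUBIC))
cv2.imwrite("pics/c2.png",cv2.resize(b,(798,600),interpolation=cv2.INTER_CUBIC))
E
```

```text
(no output)
```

View pics/c1.png

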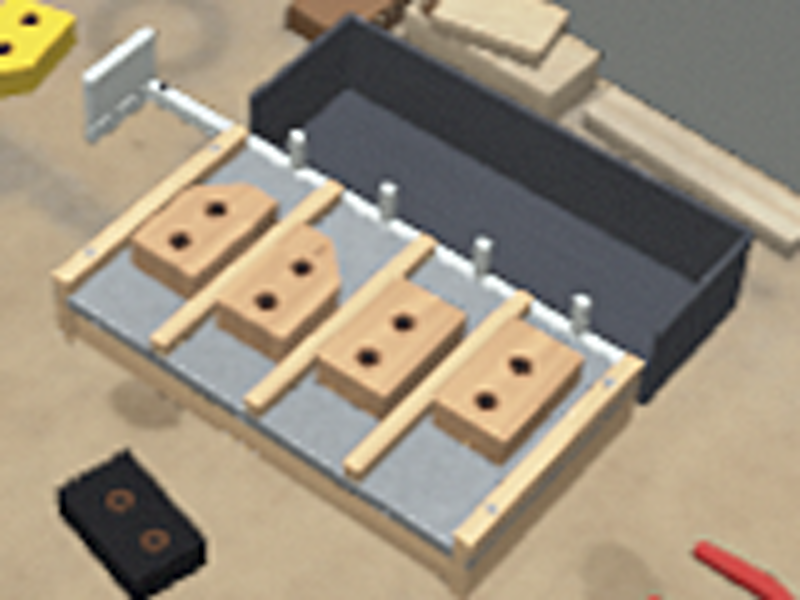

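View pics/c2.png

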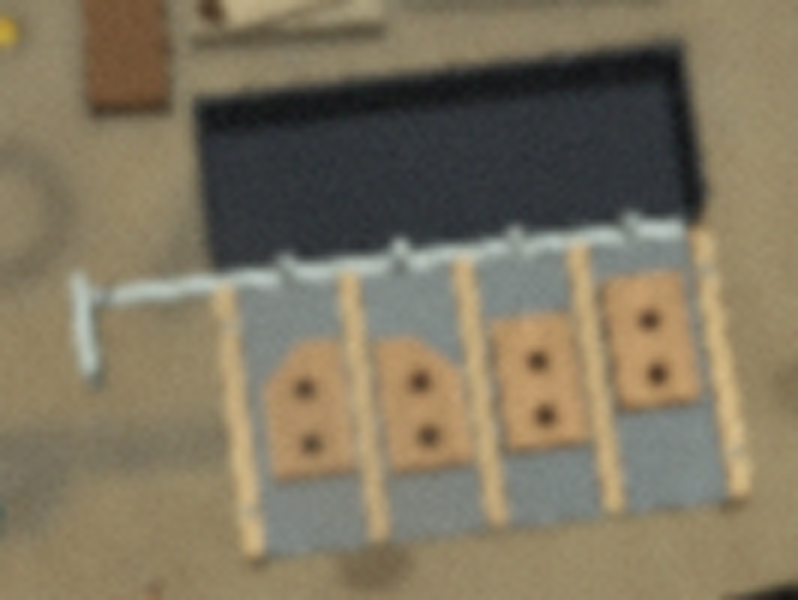

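The sawn corners are on the blocks in the two leftmost lanes: y=+120 (top crop (312,410)) and y=+40 (top crop (425,405)). The other two are whole. The handle is at top crop (85,325). Next I fit the rack pose.

```bash
cat > h.py <<'E'
import numpy as np
from rig import bot
from scipy.optimize import least_squares
C={n:bot.camera_model(n) for n in("scene","top")}
OFF={"scene":(205,140,5),"top":(190,120,6)}
def px(n,p):
    o=OFF[n];return np.array([(p[0]+.5)/o[2]-.5+o[0],(p[1]+.5)/o[2]-.5+o[1]])
def proj(n,X):
    m=C[n];c=m["intrinsics"]@(m["R"]@X+m["t"]);return c[:2]/c[2]
def ray(n,p,z):
    m=C[n];d=m["R"].T@np.linalg.inv(m["intrinsics"])@np.r_[p,1];o=-m["R"].T@m["t"]
    return o+d*(z-o[2])/d[2]
def w(q,X):
    c,s=np.cos(q[2]),np.sin(q[2]);return np.array([q[0]+c*X[0]-s*X[1],q[1]+s*X[0]+c*X[1],X[2]])
def inv(q,P):
    c,s=np.cos(q[2]),np.sin(q[2]);d=P[:2]-q[:2];return np.array([c*d[0]+s*d[1],-s*d[0]+c*d[1]])
E
python3 - <<'E'
from h import *
ob={"scene":{(-.12,.08):(160,340),(-.12,0):(256,403),(-.12,-.08):(354,468),(.07,.08):(335,186),(.07,0):(427,240),(.07,-.08):(522,296)},
"top":{(-.12,.08):(377,535),(-.12,0):(496,520),(-.12,-.08):(614,507),(.07,.08):(347,275),(.07,0):(464,262),(.07,-.08):(578,248)}}
def f(q,ns=("scene","top")): return np.concatenate([proj(n,w(q,np.r_[k,.063]))-px(n,v) for n in ns for k,v in ob[n].items()])
for ns in(("scene",),("top",),("scene","top")):
    r=least_squares(f,[.6,0,0],args=(ns,));print(ns,r.x.round(4),np.degrees(r.x[2]).round(2),np.abs(r.fun).max())
q=r.x;np.save("q.npy",q)
for n,p in(("scene",(88,75)),("scene",(153,30)),("top",(78,278)),("top",(93,375))):
    P=ray(n,px(n,p),.093);print("handle",n,P.round(3),inv(q,P).round(3))
for p in((275,478),(355,470),(392,472),(470,462),(425,335),(320,340)):
    print("blk",inv(q,ray("top",px("top",p),.076)).round(3))
for c,p in(("tape",(140,213)),("turq",(180,211)),("yel",(177,178)),("pencil",(211,237)),("black",(271,233))): print(c,inv(q,ray("top",np.array(p,float),.02)).round(3))
E
```

```text
('scene',) [ 0.5535 -0.1363  0.0651] 3.73 0.9617169717031402
('top',) [ 0.553  -0.132   0.0487] 2.79 1.0157522945363837
('scene', 'top') [ 0.5536 -0.1344  0.0582] 3.33 1.287581597907149
handle scene [0.556 0.127 0.093] [0.017 0.261]
handle scene [0.621 0.127 0.093] [0.082 0.257]
handle top [0.616 0.134 0.093] [0.078 0.264]
handle top [0.548 0.126 0.093] [0.01  0.261]
blk [-0.072  0.148]
blk [-0.073  0.094]
blk [-0.078  0.069]
blk [-0.077  0.016]
blk [0.014 0.035]
blk [0.019 0.106]
tape [-0.07   0.548]
turq [-0.082  0.382]
yel [0.06  0.383]
pencil [-0.205  0.266]
black [-0.219  0.02 ]
```

Rack is at about (0.554, −0.134) with a yaw of about 3.3°. The handle centre measures rack (0.045, 0.261), against about 0.265 expected, so it agrees. Plan: pinch the handle and open the gate, then push both adjacent rejects at once with the fingers 80 mm apart, then shut the gate.

```bash
cat >> h.py <<'E'
from scipy.spatial.transform import Rotation as Ro
def go(rx,ry,z,yaw=None):
    "tool shift (cm) and turn to rack point rx,ry, height z, closing axis along rack y"
    q=np.load("q.npy");s=bot.read_state();R=np.array(s["tcp_rot"])
    c,sn=np.cos(q[2]),np.sin(q[2]);T=np.array([[-c,-sn,0],[-sn,c,0],[0,0,-1]]).T
    T=np.array([[c,-sn,0],[sn,c,0],[0,0,1]])@np.diag([-1,1,-1])
    d=R.T@(w(q,np.array([rx,ry,z]))-s["position"])*100
    print("shift",d.round(2),"turn",Ro.from_matrix(R.T@T).as_rotvec(degrees=True).round(2))
def st():
    q=np.load("q.npy");s=bot.read_state();P=s["position"]
    print(s["time_s"],"rack",inv(q,P).round(4),"z",round(P[2],4),"F",np.round(s["force"],1),s["opening"])
E
python3 - <<'E'
from h import *
go(.042,.263,.18)
E
```

```text
shift [-46.  -24.7   5.3] turn [ -0.1   -0.05 -30.02]
```

Call:
{"api": "apply_moves", "payload": {"steps": [[[-46,-24.7,5.3,-0.1,0,-30,1],[-46,-24.7,5.3,-0.1,0,-30,1],[-46,-24.7,5.3,-0.1,0,-30,1],[-46,-24.7,5.3,-0.1,0,-30,1],[-46,-24.7,5.3,-0.1,0,-30,1],[-46,-24.7,5.3,-0.1,0,-30,1],[-46,-24.7,5.3,-0.1,0,-30,1],[-46,-24.7,5.3,-0.1,0,-30,1],[-46,-24.7,5.3,-0.1,0,-30,1],[-46,-24.7,5.3,-0.1,0,-30,1],[-46,-24.7,5.3,-0.1,0,-30,1],[-46,-24.7,5.3,-0.1,0,-30,1],[-46,-24.7,5.3,-0.1,0,-30,1],[-46,-24.7,5.3,-0.1,0,-30,1]]]}}

```text
time_s: 1.85
position: [0.5804, 0.1319, 0.1808]
tcp_rot: [[-0.998, -0.059, 0.001], [-0.059, 0.998, 0.002], [-0.001, 0.002, -1.0]]
force: [-0.6, 0.9, 0.2]
opening: 0.998
grasp_force: 0.0
```

```bash
python3 - <<'E'
from h import *
import cv2
st(); go(.042,.263,.069)
m=bot.camera_model("wrist");im=bot.capture("wrist");np.savez("w1.npz",**m)
cv2.imwrite("pics/w1.png",im)
E
```

```text
1.85 rack [0.0422 0.2643] z 0.1808 F [-0.6  0.9  0.2] 0.9980549111652555
shift [ 0.03 -0.15 11.18] turn [0.1  0.04 0.05]
```

View pics/w1.png

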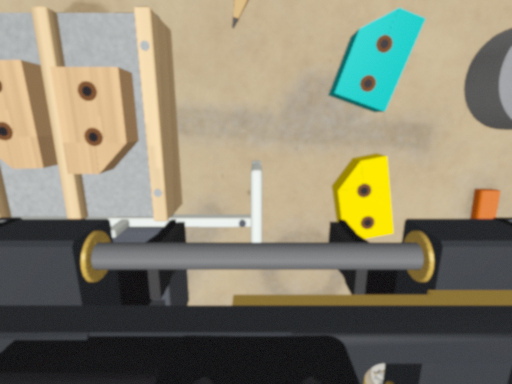

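The wrist view shows the plate at column ~257, from (256,163) to (257,243), centred between the fingers at 187 and 330. The cheek screws are at (144,45) and (157,192), and I use them to check the yaw.

```bash
python3 - <<'E'
from h import *
C["w"]=dict(np.load("w1.npz"));q=np.load("q.npy")
f=lambda p,z:ray("w",np.array(p,float),z)
for a,b,z in(((256.5,165),(257.5,241),.093),((144,45),(157,192),.063),((135,10),(153,216),.063),((58,75),(72,168),.076),((38,10),(75,216),.063)):
    A,B=f(a,z),f(b,z);d=B-A;print(A.round(4),inv(q,A).round(4),inv(q,B).round(4),np.degrees(np.arctan2(d[1],d[0])).round(2))
print("trailing",inv(q,f((90,68),.076)),inv(q,f((15,60),.076)))
E
```

```text
[0.5482 0.13   0.093 ] [0.0099 0.2643] [0.0793 0.2652] 4.1
[0.4547 0.0276 0.063 ] [-0.0893  0.1675] [0.041  0.1673] 3.27
[0.4284 0.0211 0.063 ] [-0.116   0.1625] [0.0656 0.1612] 2.9
[ 0.4847 -0.0405  0.076 ] [-0.0633  0.0978] [0.0153 0.0968] 2.63
[ 0.4333 -0.0598  0.063 ] [-0.1158  0.0815] [0.0656 0.0836] 4.0
trailing [-0.06879574  0.12538921] [-0.07486606  0.06424526]
```

Call:
{"api": "apply_moves", "payload": {"steps": [[[0,-0.1,5,0,0,0,1],[0,-0.1,9,0,0,0,1],[0,-0.1,11.2,0,0,0,1],[0,-0.1,11.2,0,0,0,0.2],[0,-0.1,11.2,0,0,0,-0.4],[0,-0.1,11.2,0,0,0,-0.9],[0,-0.1,11.2,0,0,0,-1],[0,-0.1,11.2,0,0,0,-1],[0,-0.1,11.2,0,0,0,-1]]]}}

```text
time_s: 3.02
position: [0.5809, 0.1303, 0.0688]
tcp_rot: [[-0.998, -0.058, 0.001], [-0.058, 0.998, 0.002], [-0.001, 0.002, -1.0]]
force: [-0.7, -0.5, 0.1]
opening: 0.4
grasp_force: 0.0
```

Call:
{"api": "apply_moves", "payload": {"steps": [[[0,0,0,0,0,0,-1],[0,0,0,0,0,0,-1],[0,0,0,0,0,0,-1],[0,0,0,0,0,0,-1],[0,0,0,0,0,0,-1],[0,0,0,0,0,0,-1]]]}}

```text
time_s: 3.78
position: [0.5808, 0.1304, 0.0685]
tcp_rot: [[-0.998, -0.058, 0.0], [-0.058, 0.998, 0.002], [-0.0, 0.002, -1.0]]
force: [-0.5, 1.8, -0.6]
opening: 0.114
grasp_force: 30.0
```

Gripped: the opening of 0.114 matches the 10 mm plate. Sliding +y.

Call:
{"api": "apply_moves", "payload": {"steps": [[[0,0.6,0,0,0,0,-1],[0,1.2,0,0,0,0,-1],[0,1.8,0,0,0,0,-1],[0,2.4,0,0,0,0,-1],[0,3.0,0,0,0,0,-1],[0,3.4,0,0,0,0,-1],[0,3.7,0,0,0,0,-1],[0,3.7,0,0,0,0,-1],[0,3.7,0,0,0,0,-1]]]}}

```text
time_s: 4.9
position: [0.5787, 0.1679, 0.0685]
tcp_rot: [[-0.998, -0.057, 0.0], [-0.057, 0.998, 0.003], [-0.001, 0.003, -1.0]]
force: [1.2, 2.2, -2.8]
opening: 0.112
grasp_force: 30.0
```

Call:
{"api": "apply_moves", "payload": {"steps": [[[0,0.1,0,0,0,0,-1],[0,0.2,0,0,0,0,-1],[0,0.3,0,0,0,0,-1],[0,0.3,0,0,0,0,-1]]]}}

```text
time_s: 5.4
position: [0.5786, 0.1694, 0.0685]
tcp_rot: [[-0.998, -0.058, 0.0], [-0.058, 0.998, 0.0], [-0.0, 0.0, -1.0]]
force: [1.3, -5.2, -3.8]
opening: 0.115
grasp_force: 30.0
```

Call:
{"api": "apply_moves", "payload": {"steps": [[[0,0.15,0,0,0,0,-1],[0,0.25,0,0,0,0,-1],[0,0.25,0,0,0,0,-1]]]}}

```text
time_s: 5.78
position: [0.5785, 0.1695, 0.0685]
tcp_rot: [[-0.998, -0.059, -0.0], [-0.059, 0.998, -0.003], [0.0, -0.003, -1.0]]
force: [2.1, -12.3, -3.4]
opening: 0.11
grasp_force: 30.0
```

Gate is at its stop. Back off, release and rise.

Call:
{"api": "apply_moves", "payload": {"steps": [[[0,-0.3,0,0,0,0,-1],[0,-0.3,0,0,0,0,0],[0,-0.3,0,0,0,0,0.5],[0,-0.3,0,0,0,0,0.5],[0,-0.3,-4,0,0,0,0.5],[0,-0.3,-10,0,0,0,0.5],[0,-0.3,-10,0,0,0,0.5]]]}}

```text
time_s: 6.65
position: [0.5821, 0.1705, 0.1739]
tcp_rot: [[-0.998, -0.058, 0.012], [-0.058, 0.998, 0.003], [-0.012, 0.002, -1.0]]
force: [-0.0, 0.5, -0.1]
opening: 0.7
grasp_force: 0.0
```

```bash
python3 - <<'E'
from h import *
st(); go(-.102,.08,.12);go(-.102,.08,.066)
E
```

```text
6.65 rack [0.0462 0.3027] z 0.1739 F [-0.   0.5 -0.1] 0.6997672196922595
shift [ 14.89 -22.28   5.16] turn [0.14 0.7  0.01]
shift [ 14.95 -22.3   10.56] turn [0.14 0.7  0.01]
```

Call:
{"api": "apply_moves", "payload": {"steps": [[[14.8,-22.3,3,0,0,0,0.5],[14.8,-22.3,3,0,0,0,0.5],[14.8,-22.3,3,0,0,0,0.5],[14.8,-22.3,3,0,0,0,0.5],[14.8,-22.3,3,0,0,0,0.5],[14.8,-22.3,5.2,0,0,0,0.5],[14.8,-22.3,5.2,0,0,0,0.5],[14.8,-22.3,5.2,0,0,0,0.5]]]}}

```text
time_s: 7.65
position: [0.4437, -0.0612, 0.1162]
tcp_rot: [[-0.998, -0.058, -0.0], [-0.058, 0.998, 0.002], [-0.0, 0.002, -1.0]]
force: [-0.4, 0.6, -0.1]
opening: 0.748
grasp_force: 0.0
```

```bash
python3 - <<'E'
from h import *
import cv2
st(); go(-.102,.08,.066); go(.09,.08,.066)
cv2.imwrite("pics/w2.png",bot.capture("wrist"))
a=bot.capture("scene")[130:250,195:355]
cv2.imwrite("pics/s2.png",cv2.resize(a,(800,600),interpolation=cv2.INTER_CUBIC))
E
```

```text
7.65 rack [-0.1055  0.0795] z 0.1162 F [-0.4  0.6 -0.1] 0.747964892224757
shift [-0.35  0.04  5.02] turn [0.11 0.   0.02]
shift [-19.55   0.03   5.02] turn [0.11 0.   0.02]
```

View pics/s2.png

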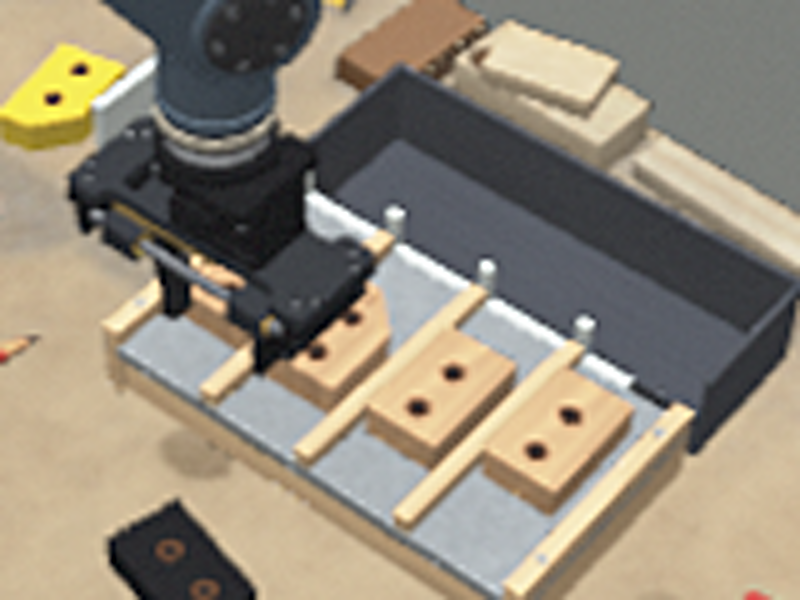

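The tabs now line up with the strips, and the fingers at (175,300) and (270,350) sit over the two reject lanes behind the blocks. Lowering and pushing.

Call:
{"api": "apply_moves", "payload": {"steps": [[[0,0,3,0,0,0,0.5],[0,0,5,0,0,0,0.5],[0,0,5,0,0,0,0.5],[-1,0,5,0,0,0,0.5],[-2,0,5,0,0,0,0.5],[-3,0,5,0,0,0,0.5],[-4,0,5,0,0,0,0.5],[-5,0,5,0,0,0,0.5],[-6,0,5,0,0,0,0.5],[-7,0,5,0,0,0,0.5],[-8,0,5,0,0,0,0.5]]]}}

```text
time_s: 9.12
position: [0.5241, -0.0568, 0.0662]
tcp_rot: [[-0.998, -0.058, 0.0], [-0.058, 0.998, 0.002], [-0.0, 0.002, -1.0]]
force: [-2.6, -0.1, 1.8]
opening: 0.751
grasp_force: 1.1
```

Call:
{"api": "apply_moves", "payload": {"steps": [[[-1,0,0,0,0,0,0.5],[-2,0,0,0,0,0,0.5],[-3,0,0,0,0,0,0.5],[-4,0,0,0,0,0,0.5],[-5,0,0,0,0,0,0.5],[-6,0,0,0,0,0,0.5],[-7,0,0,0,0,0,0.5],[-8,0,0,0,0,0,0.5],[-9,0,0,0,0,0,0.5],[-10,0,0,0,0,0,0.5],[-11,0,0,0,0,0,0.5],[-11.3,0,0,0,0,0,0.5],[-11.3,0,0,0,0,0,0.5]]]}}

```text
time_s: 10.75
position: [0.6367, -0.0502, 0.0661]
tcp_rot: [[-0.998, -0.058, 0.001], [-0.058, 0.998, 0.002], [-0.001, 0.002, -1.0]]
force: [0.8, 0.6, -0.3]
opening: 0.75
grasp_force: 0.0
```

```bash
python3 - <<'E'
from h import *
import cv2
st()
a=bot.capture("scene")[130:250,215:375]
b=bot.capture("top")[120:220,190:323]
cv2.imwrite("pics/s3.png",np.hstack([cv2.resize(a,(400,300),interpolation=cv2.INTER_CUBIC),cv2.resize(b,(399,300),interpolation=cv2.INTER_CUBIC)]))
E
```

```text
10.75 rack [0.0879 0.0792] z 0.0661 F [ 0.8  0.6 -0.3] 0.749976834795622
```

View pics/s3.png

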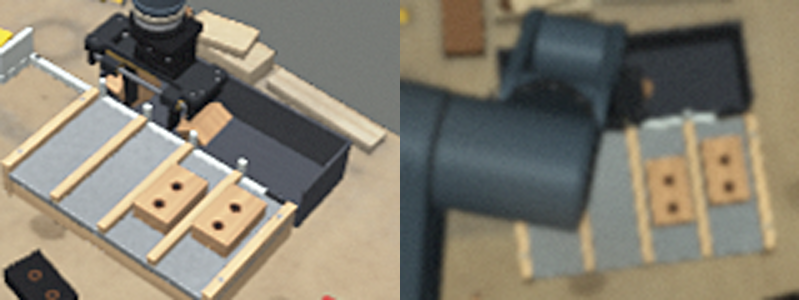

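Both rejects have left the deck, and one shows tilted at (205,125). Rise and look.

Call:
{"api": "apply_moves", "payload": {"steps": [[[1,0,-3,0,0,0,0.5],[2,0,-8,0,0,0,0.5],[4.6,11,-11,0,0,0,0.5],[4.6,22.4,-11,0,0,0,0.5],[4.6,22.4,-11,0,0,0,0.5],[4.6,22.4,-11,0,0,0,0.5],[4.6,22.4,-11,0,0,0,0.5],[4.6,22.4,-11,0,0,0,0.5]]]}}

```text
time_s: 11.85
position: [0.5772, 0.17, 0.1765]
tcp_rot: [[-0.998, -0.058, 0.0], [-0.058, 0.998, 0.001], [-0.0, 0.001, -1.0]]
force: [0.1, 0.3, -0.4]
opening: 0.75
grasp_force: 0.0
```

```bash
python3 - <<'E'
from h import *
import cv2
st(); go(.042,.303,.069)
a=bot.capture("scene")[130:250,215:375]
b=bot.capture("top")[120:220,190:323]
cv2.imwrite("pics/s4.png",np.hstack([cv2.resize(a,(400,300),interpolation=cv2.INTER_CUBIC),cv2.resize(b,(399,300),interpolation=cv2.INTER_CUBIC)]))
E
```

```text
11.85 rack [0.0413 0.3026] z 0.1765 F [ 0.1  0.3 -0.4] 0.7497966825031035
shift [-0.07  0.03 10.75] turn [0.06 0.01 0.  ]
```

View pics/s4.png

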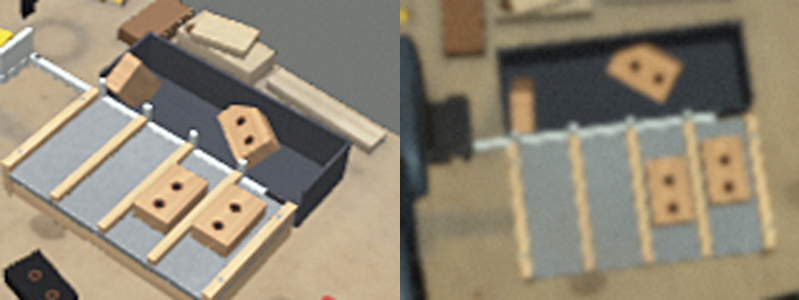

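The good blocks haven't moved. Both rejects are in the bin, one flat at (245,135) and one on its edge or end at the left (130,80). Shutting the gate.

Call:
{"api": "apply_moves", "payload": {"steps": [[[0,0,5,0,0,0,0.5],[0,0,9,0,0,0,0.5],[0,0,10.7,0,0,0,0.5],[0,0,10.7,0,0,0,-0.3],[0,0,10.7,0,0,0,-1],[0,0,10.7,0,0,0,-1],[0,0,10.7,0,0,0,-1],[0,0,10.7,0,0,0,-1],[0,0,10.7,0,0,0,-1],[0,0,10.7,0,0,0,-1],[0,0,10.7,0,0,0,-1],[0,0,10.7,0,0,0,-1]]]}}

```text
time_s: 13.45
position: [0.5776, 0.1694, 0.0698]
tcp_rot: [[-0.998, -0.058, 0.0], [-0.058, 0.998, -0.0], [-0.0, -0.0, -1.0]]
force: [-0.5, -5.2, 2.2]
opening: 0.115
grasp_force: 30.0
```

Call:
{"api": "apply_moves", "payload": {"steps": [[[0,-0.5,0,0,0,0,-1],[0,-1,0,0,0,0,-1],[0,-1.5,0,0,0,0,-1],[0,-2,0,0,0,0,-1],[0,-2.5,0,0,0,0,-1],[0,-3,0,0,0,0,-1],[0,-3.5,0,0,0,0,-1],[0,-3.8,0,0,0,0,-1],[0,-3.8,0,0,0,0,-1]]]}}

```text
time_s: 14.58
position: [0.5797, 0.1319, 0.0698]
tcp_rot: [[-0.998, -0.058, 0.0], [-0.058, 0.998, 0.001], [-0.0, 0.001, -1.0]]
force: [-1.3, 0.2, 5.1]
opening: 0.113
grasp_force: 30.0
```

Call:
{"api": "apply_moves", "payload": {"steps": [[[0,-0.1,0,0,0,0,-1],[0,-0.2,0,0,0,0,-1],[0,-0.3,0,0,0,0,-1],[0,-0.4,0,0,0,0,-1],[0,-0.4,0,0,0,0,-1]]]}}

```text
time_s: 15.2
position: [0.5799, 0.1293, 0.0698]
tcp_rot: [[-0.998, -0.057, 0.001], [-0.057, 0.998, 0.003], [-0.001, 0.003, -1.0]]
force: [-1.0, 4.6, 5.6]
opening: 0.117
grasp_force: 30.0
```

It travelled 40.1 mm and the force rose, so the gate is at the shut stop. Release and rise clear.

Call:
{"api": "apply_moves", "payload": {"steps": [[[0,0.1,0,0,0,0,-1],[0,0.1,0,0,0,0,0],[0,0.1,0,0,0,0,0.5],[0,0.1,0,0,0,0,0.5],[0,0.1,0,0,0,0,0.5],[0,0.1,-4,0,0,0,0.5],[0,0.1,-10,0,0,0,0.5],[0,10,-13,0,0,0,0.5],[0,20,-13,0,0,0,0.5],[0,20,-13,0,0,0,0.5],[0,20,-13,0,0,0,0.5],[0,20,-13,0,0,0,0.5]]]}}

```text
time_s: 16.7
position: [0.5678, 0.3287, 0.1995]
tcp_rot: [[-0.998, -0.06, -0.0], [-0.06, 0.998, 0.001], [-0.0, 0.001, -1.0]]
force: [-0.0, -0.2, -0.1]
opening: 0.75
grasp_force: 0.0
```

```bash
python3 - <<'E'
from h import *
import cv2
st()
a=bot.capture("scene")[130:250,205:365]
b=bot.capture("top")[120:220,190:323]
cv2.imwrite("pics/s5.png",np.hstack([cv2.resize(a,(400,300),interpolation=cv2.INTER_CUBIC),cv2.resize(b,(399,300),interpolation=cv2.INTER_CUBIC)]))
E
```

```text
16.7 rack [0.041  0.4615] z 0.1995 F [-0.  -0.2 -0.1] 0.7503254131708638
```

View pics/s5.png

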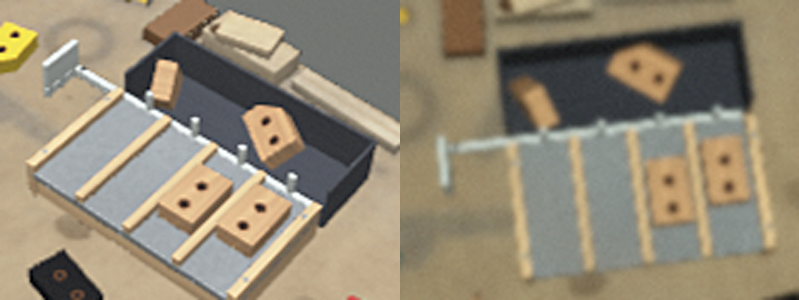

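The gate is shut, the good blocks are in place and both rejects are in the bin. The left one shifted, so I check that it has come to rest.

Call:
{"api": "apply_moves", "payload": {"steps": [[[0,0,0,0,0,0,0.5],[0,0,0,0,0,0,0.5],[0,0,0,0,0,0,0.5],[0,0,0,0,0,0,0.5],[0,0,0,0,0,0,0.5],[0,0,0,0,0,0,0.5]]]}}

```text
time_s: 17.55
position: [0.5683, 0.3283, 0.1999]
tcp_rot: [[-0.998, -0.058, 0.0], [-0.058, 0.998, 0.002], [-0.0, 0.002, -1.0]]
force: [0.4, 0.3, 0.0]
opening: 0.753
grasp_force: 0.0
```

```bash
python3 - <<'E'
from h import *
import cv2
p=cv2.imread("pics/s5.png")[:,:400].astype(int)
a=cv2.resize(bot.capture("scene")[130:250,205:365],(400,300),interpolation=cv2.INTER_CUBIC).astype(int)
d=abs(a-p).max(2);print(d[40:180,120:330].max(),d.mean())
if d[40:180,120:330].max()<60: print(bot.hand_in())
E
```

```text
8 1.6425833333333333
the job is handed in; nothing more can be done
None
```

The job is handed in at about 17.6 s on the robot's clock: both rejects are at rest in the bin, the gate is shut against its stop, and the two good blocks look unmoved in the last picture; the hand-in gave no verdict.

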